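# Index the board carousel to the lit station under the stop

### The job

Push the red mushroom stop down until it latches, and with it still down turn the carousel by its black handle until the red clip faces the green lamp and the disc has clicked into its notch. Then twist the mushroom clockwise so that it springs back up, leaving the carousel in its notch. Never turn the carousel while the stop is up, and leave the things lying about where they are.

Things in the scene. Friction and masses are not known exactly. Their poses are not given: they have to be found in the camera images.
- carousel: Board carousel fixed on the bench: grey foot 250 mm across under an aluminium disc 230 mm across whose upper face is 54 mm above the bench. Origin on the turning axis at bench height, z up. The three lamps stand 175 mm from this axis, in the directions -80, 0 and +80 degrees from this body's x axis, and the disc has one notch for each (nowhere else).
- disc (a joint): Angle of the disc (rad), growing anticlockwise seen from above, stops at +-1.62. Notches at -1.396, 0 and +1.396, where the red clip faces the lamp at -80, 0 and +80 degrees. A sprung ball resists from 10 degrees before a notch (some 6 N at the handle) and draws the disc in over the last 4. Elsewhere the disc stays where left.
- red_clip (a point): On the disc: middle of the red board clip (18 x 80 x 18 mm, holding an upright green board 70 mm wide whose top is 116 mm above the bench), 85 mm from the axis, 63 mm above the bench. Its x axis points outwards from the disc's axis; z is up. Two like clips in grey, with like boards, sit at +-100 degrees from it.
- handle (a point): Top centre of the black upright handle post on the disc, straight across the axis from the red clip, 85 mm from the axis. The post is round, 22 mm across and 75 mm tall; its top is 129 mm above the bench.
- lamp_green: Lamp with a bright green lens, marking the station wanted. Fixed; foot 48 mm across, post 14 mm, lens 32 mm across, 142 mm tall in all. Origin at bench height under its centre.
- lamp_grey1: Unlit grey lamp of the same shape, marking another station. Fixed. Origin as for the green one.
- lamp_grey2: Unlit grey lamp of the same shape, marking another station. Fixed. Origin as for the green one.
- stop_box: Yellow stop box fixed to the bench, 90 x 90 x 60 mm, with a steel collar 28 mm across up to 75 mm above the bench. Origin at the centre of its underside, z up. The red mushroom stands on its centre.
- stop_top (a point): Top centre of the red mushroom cap, 109 mm above the bench when up. The cap is round, 42 mm across and 21 mm thick (its underside 88 mm above the bench when up), all 9 mm lower when latched down.
- stop_push (a joint): How far the mushroom is down (m): 0 up, 0.011 at its stop, about 0.009 when latched. A spring of 2 to 6 N pushes it up. It latches by itself when pushed fully down.
- stop_twist (a joint): Twist of the mushroom (rad), growing clockwise seen from above, from 0 to 1.1, sprung back to 0. A latched mushroom is freed at about 0.6.
- spool: Orange solder spool standing on end, 64 mm across, 56 mm tall, loose. Origin at the centre of its underside. Leave it alone.
- flux: Amber flux bottle standing, 48 mm across, 115 mm tall, loose. Origin at the centre of its underside. Leave it alone.
- parts_box: Closed blue parts box with a white lid, 87 x 112 x 38 mm (y long), loose. Origin at the centre of its underside. Leave it alone.
- driver: Yellow screwdriver lying on the bench, 190 mm long along its x axis, loose. Origin under its middle. Leave it alone.

How it is judged:
By the outcome, as a careful person would: the job done as asked, in the order asked, and still so for the second after the job is handed in, with the robot touching nothing.
It also fails if it takes over 59 s, if anything falls off the work surface, if the arm or the gripper's body presses on something with over 40 N, if the wrist force passes 120 N, or if a joint passes its speed limit or range.

### The arm

A 6-joint arm with a two-finger parallel gripper is mounted at the origin on the work surface. World frame = base frame: x ahead of the robot, y to its left, z up, the work surface at z = 0. Lengths are in m, angles in rad, forces in N, time in s.
With the tool pointing down it reaches from about 0.375 to 0.975 m from the base axis. Payload 3.8 kg.
Tool frame: the origin (TCP) lies midway between the tips of the shut fingers; the grasp point (between the pads) lies 19 mm behind it; z points along the fingers, y is the line along which they close (so a half turn about z gives the same grasp; the last joint's range is limited). The gripper opens to 85 mm and grips with 20 to 120 N. Pads are 22 mm wide; open, the fingers measure 114 mm over their backs; the gripper's body (76 mm by 85 mm) begins 54 mm behind the grasp point. The pads swing forward as they close: fully open they stand 13 mm farther back than shut.
Start: joints at [-1.236, 0.264, 1.604, -0, 1.274, -0.037], TCP at [0.245, -0.629, 0.231] pointing down, gripper open.
Joint ranges: [-2.63, 2.63], [-0.94, 2.18], [0.31, 2.57], [-1.31, 4.45], [0, 2.66], [-2.55, 2.55]. Speed limits (rad/s): [2.57, 2.57, 3.14, 3.14, 3.14, 3.14].

### API

Orientations are given as a rotation vector (axis times angle).
In Python, from workcell import * gives the robot as it stands. The module is installed in compiled form; this text tells all that it offers.
- The arm moves only by the tool apply_moves, never from a script. Its arguments are lists of equal length, an entry for each row: "fingers": the opening, from 0 (shut) to 1 (fully open); "travel": the shift along the tool's x, y, z normalised to -1 to 1, where 1 is 0.05 m, a list of three; "rotation": the turn, a rotation vector about the tool's x, y, z normalised to -1 to 1, where 1 is 6 degrees, a list of three. In form: {"fingers": [fingers, ...], "travel": [[dx, dy, dz], ...], "rotation": [[ax, ay, az], ...]}. A call has 1 to 12 rows; each row shifts and turns the commanded pose from where the row before left it, along the tool's axes as they then stand; what a row does not reach is not made up. A row lasts 1/10 s, in which the tool goes at most 50 mm and 8.59 degrees, less where a joint would pass 70% of its speed; a pose out of reach is approached as far as the arm can. A call with a number of a shift or a turn outside -1 to 1 is refused whole. A call with a gripper value outside its range is refused whole. The fingers move at their own pace and stop on an object; "newtons" is the grip in N (left out, the last holds). Time passes only in rows, so rows that do not move let the fingers close. It gives the time, the measured TCP pose, the force, the opening and the grip force at its end, in the units of the state.
- read_state(): the state, without advancing time (a new reading comes with each control period).
- read_camera(name): name is "scene" or "top" or "wrist"; returns a dict with "image" (384x512x3 uint8, red, green, blue), "fx", "fy", "cx", "cy" (pixels), "extrinsics" (4x4, takes a point from world to camera coordinates). Camera axes: x right, y down, z forward; pixel columns grow to the right and rows downward; lengths in m; the calibration is good to about 2 mm. A picture is of the moment at which its call begins. There is no depth.
- finish_job(): hands the job in; it is judged then, once.
Trained networks look in the newest picture that a camera, given by its name, has taken for a name from the list of things; names that differ only in an ending like _2 or _b are one class to them, and where a whole thing is asked for, a point or a joint stands for the part that bears it (a point fixed in the world has none). Each returns a list of dicts, best first, with "p" (0 to 1); they miss things now and then, are a little off and sometimes report something else, mostly with a low value. They report only what shows in the picture. A call takes as long as a camera call.
- regions_of(camera, name): "mask" (384x512 bool, what is visible of it) and "bbox" ([left, top, width, height] in pixels, round what is visible of it).
- tip_of(camera, name): "location" ([column, row] in pixels: a listed point, or the origin of a listed thing).
The state is a dict: "time": time; "q": joint angles; "joint_vel": joint speeds; "joint_torque": joint torques, N m; "tool_pos": TCP position; "tcp_rot": TCP orientation; "wrist_force": force on the tool from outside, world axes, zero at the start; "torque": the same for the moment, N m; "width": opening from 0.0 (shut) to 1.0 (fully open); "grip_force": force on a finger pad.
Only numpy, scipy, OpenCV 4.12 (cv2) and the standard library are available. Lean on these libraries where they do the work, as an engineer would, in place of code of your own. Each camera call takes 0.05 s, during which the arm holds its last target. There are 200 camera calls.

## Working session

There is one attempt and no reset: what is moved stays moved. The work goes in short steps, Python scripts to look and compute and a tool call to move; the robot and the scene stay as the last step left them, time stands still between calls to the robot, and variables do not carry over. Pictures are saved under pics/ and viewed, at most 10 in all, crops included, and the job is handed in when it is done.

Besides the shell and the picture viewer there is one more tool, called after "Call:" as name(argument=value, ...), one argument or row to a line, values as JSON. apply_moves: Moves the arm, as the interface text tells. Scaled input: -1 to 1 covers 0.05 m each way for a shift and 6 degrees each way for a turn. Its arguments: {"type":"object","properties":{"fingers":{"type":"array","items":{"type":"number"}},"travel":{"type":"array","items":{"type":"array","items":{"type":"number"}}},"rotation":{"type":"array","items":{"type":"array","items":{"type":"number"}}},"newtons":{"type":"number"}},"required":["fingers","travel","rotation"]}

```bash
mkdir -p pics; cat > h.py <<'E'
from workcell import *
import numpy as np, cv2
def ray(c,uv):
    E=np.array(c["extrinsics"]);R=E[:3,:3];t=E[:3,3]
    d=R.T@np.array([(uv[0]-c["cx"])/c["fx"],(uv[1]-c["cy"])/c["fy"],1.]);return -R.T@t,d/np.linalg.norm(d)
def atz(c,uv,z):
    o,d=ray(c,uv);return o+d*(z-o[2])/d[2]
def tri(rs):
    A=sum(np.eye(3)-np.outer(d,d) for o,d in rs);b=sum((np.eye(3)-np.outer(d,d))@o for o,d in rs)
    return np.linalg.solve(A,b)
def proj(c,p):
    E=np.array(c["extrinsics"]);q=E[:3,:3]@p+E[:3,3];return [c["fx"]*q[0]/q[2]+c["cx"],c["fy"]*q[1]/q[2]+c["cy"]]
E
cat > a.py <<'E'
from h import *
np.set_printoptions(precision=3,suppress=True)
C={n:read_camera(n) for n in("scene","top","wrist")}
for n,c in C.items(): cv2.imwrite(f"pics/a_{n}.png",c["image"][:,:,::-1])
Z=dict(carousel=0,red_clip=.063,handle=.129,lamp_green=0,lamp_grey1=0,stop_box=0,stop_top=.109,spool=0,flux=0,parts_box=0,driver=0)
for k,z in Z.items():
    best={}
    for n in C:
        for r in tip_of(n,k)[:3]:
            print(k,n,round(r["p"],2),np.array(r["location"]),atz(C[n],r["location"],z))
            if n not in best and r["p"]>.4: best[n]=ray(C[n],r["location"])
    if "scene" in best and "top" in best: print("   TRI",tri([best["scene"],best["top"]]))
s=read_state();print(s["time"],s["tool_pos"],s["tcp_rot"],s["wrist_force"])
E
python3 a.py; python3 -c "
import cv2,numpy as np
a=cv2.imread('pics/a_scene.png');b=cv2.imread('pics/a_top.png')
cv2.imwrite('pics/a_both.png',cv2.resize(np.vstack([a,b]),None,fx=.78,fy=.78))"
```

```text
carousel scene 0.79 [326.5 261.2] [0.572 0.186 0.   ]
carousel scene 0.23 [207.2 265. ] [ 0.761 -0.018  0.   ]
carousel top 0.71 [257.4 133.7] [ 0.761 -0.024  0.   ]
   TRI [0.672 0.096 0.2  ]
red_clip scene 0.85 [324.5 288.1] [0.648 0.228 0.063]
red_clip top 0.93 [167.9 167.3] [0.642 0.225 0.063]
   TRI [0.644 0.227 0.051]
handle scene 0.84 [341.9 201.6] [0.49  0.149 0.129]
handle top 0.7 [187.4 220.8] [0.49  0.152 0.129]
   TRI [0.491 0.15  0.132]
lamp_green scene 0.56 [259.4 232.1] [0.618 0.019 0.   ]
lamp_green top 0.83 [243.7 181.3] [0.615 0.015 0.   ]
   TRI [ 0.616  0.016 -0.006]
lamp_grey1 scene 0.95 [392.7 309.2] [0.567 0.362 0.   ]
lamp_grey1 scene 0.88 [289.  322.9] [0.739 0.209 0.   ]
lamp_grey1 top 0.74 [180.6 135.1] [0.754 0.207 0.   ]
lamp_grey1 top 0.7 [125.9 194.5] [0.572 0.36  0.   ]
   TRI [0.675 0.261 0.192]
stop_box scene 0.76 [221. 162.] [ 0.529 -0.196  0.   ]
stop_box scene 0.53 [288.  324.3] [0.743 0.209 0.   ]
stop_box top 0.93 [317.9 212.4] [ 0.526 -0.201  0.   ]
stop_box top 0.37 [329.3 169.1] [ 0.654 -0.237  0.   ]
   TRI [ 0.526 -0.201 -0.008]
stop_top sc
[... 309 characters left out ...]
259.2] [0.389 0.102 0.   ]
   TRI [0.388 0.103 0.007]
flux scene 0.95 [177.3 188.8] [ 0.664 -0.223  0.   ]
flux scene 0.66 [258.6 230.5] [0.616 0.015 0.   ]
flux scene 0.49 [339.7 188.6] [0.389 0.094 0.   ]
flux top 0.87 [324.5 168.6] [ 0.656 -0.223  0.   ]
   TRI [ 0.659 -0.227 -0.01 ]
parts_box scene 0.65 [255.  123.8] [ 0.369 -0.215  0.   ]
parts_box scene 0.32 [221.  161.6] [ 0.528 -0.197  0.   ]
parts_box top 0.87 [321.9 265.2] [ 0.376 -0.21   0.   ]
   TRI [ 0.377 -0.208  0.012]
driver scene 0.68 [207.8 266.7] [ 0.763 -0.014 -0.   ]
driver top 0.56 [257.3 134. ] [ 0.76  -0.023  0.   ]
   TRI [ 0.762 -0.021 -0.013]
1.8 [ 0.245 -0.629  0.231] [-3.087 -0.581 -0.   ] [-0.584  0.023 -0.122]
```

View pics/a_both.png

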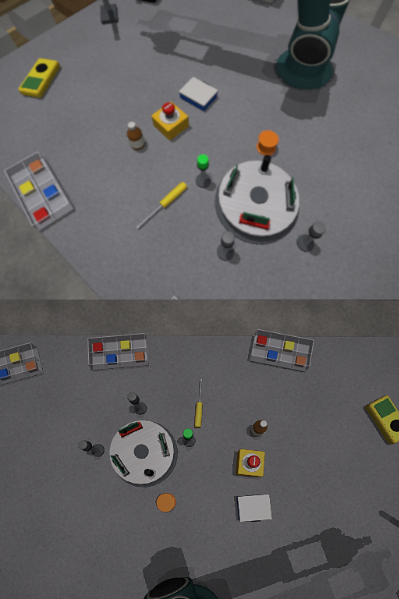

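The picture shows the carousel with its handle facing the robot, near the spool. The green lamp stands to the right of the carousel, around (188,434) in the top half. The mushroom on its yellow box is at (253,462), with the flux bottle and parts box on either side. Next I'll move above the stop to measure it with the wrist camera.

Call:
apply_moves(
  fingers=[0,0,0,0,0,0,0,0,0,0,0,0],
  travel=[
    [0.62,-0.43,0],
    [0.62,-0.43,0],
    [0.62,-0.43,0],
    [0.62,-0.43,0],
    [0.62,-0.43,0],
    [0.62,-0.43,0],
    [0.62,-0.43,0],
    [0.62,-0.43,0],
    [0.62,-0.43,0],
    [0.62,-0.43,0],
    [0.62,-0.43,0],
    [0.62,-0.43,0],
  ],
  rotation=[
    [0,0,0],
    [0,0,0],
    [0,0,0],
    [0,0,0],
    [0,0,0],
    [0,0,0],
    [0,0,0],
    [0,0,0],
    [0,0,0],
    [0,0,0],
    [0,0,0],
    [0,0,0],
  ],
)

```text
time: 3.0
tool_pos: [0.4988, -0.252, 0.2316]
tcp_rot: [3.087, 0.581, 0.001]
wrist_force: [-0.1, 0.5, 0.6]
width: -0.004
grip_force: 0.0
```

```bash
cat > b.py <<'E'
from h import *
import sys
from scipy.spatial.transform import Rotation as Ro
np.set_printoptions(precision=4,suppress=True)
tag=sys.argv[1]
C={n:read_camera(n) for n in("scene","top","wrist")}
for n,c in C.items(): cv2.imwrite(f"pics/{tag}_{n}.png",c["image"][:,:,::-1])
for k,z in dict(stop_top=.109,handle=.129,red_clip=.063,lamp_green=0).items():
    for n in C:
        for r in tip_of(n,k)[:2]: print(k,n,round(r["p"],2),np.array(r["location"]),atz(C[n],r["location"],z))
        if k=="stop_top":
            for r in regions_of(n,k)[:2]: print("  reg",round(r["p"],2),r["bbox"],int(r["mask"].sum()))
s=read_state();print(s["time"],np.array(s["tool_pos"]),np.array(s["tcp_rot"]),np.array(s["q"]),s["wrist_force"])
print(Ro.from_rotvec(s["tcp_rot"]).as_matrix())
E
python3 b.py b
```

```text
stop_top scene 0.76 [214.9 137.9] [ 0.5351 -0.198   0.109 ]
stop_top scene 0.74 [218.3 157.5] [ 0.5724 -0.1502  0.109 ]
  reg 0.59 [208.5, 131.0, 15.3, 16.2] 219
  reg 0.31 [275.0, 295.7, 27.9, 37.9] 647
stop_top top 0.78 [326.7 208.4] [ 0.5275 -0.2038  0.109 ]
stop_top top 0.48 [254.4 133.5] [ 0.7263 -0.0147  0.109 ]
  reg 0.68 [319.4, 200.1, 15.3, 15.7] 227
  reg 0.4 [162.4, 114.6, 27.3, 33.8] 396
stop_top wrist 0.7 [213.4 126.2] [ 0.5307 -0.2018  0.109 ]
stop_top wrist 0.25 [190.5 237.7] [ 0.4346 -0.2145  0.109 ]
  reg 0.57 [187.0, 96.5, 51.8, 53.7] 2260
handle scene 0.83 [342.  199.6] [0.486 0.146 0.129]
handle top 0.71 [186.7 216.7] [0.5005 0.1543 0.129 ]
red_clip scene 0.59 [326.8 288.9] [0.6467 0.2328 0.063 ]
red_clip scene 0.38 [394.6 309.3] [0.5905 0.3628 0.063 ]
red_clip top 0.88 [167.1 168. ] [0.6396 0.2267 0.063 ]
lamp_green scene 0.93 [259.6 231.1] [0.6155 0.0174 0.    ]
lamp_green scene 0.54 [253.9 124.6] [ 0.3736 -0.2151 -0.    ]
lamp_green top 0.76 [242.7 179.8] [0.6197 0.0183 0.    ]
3.9 [ 0.498  -0.2535  0.2313] [ 3.0875  0.5804 -0.    ] [-0.5153  0.0447  1.8551 -0.      1.2417  0.6838] [-0.1904  0.2492 -0.3832]
[[ 0.9317  0.3631 -0.    ]
 [ 0.3631 -0.9317 -0.    ]
 [-0.      0.     -1.    ]]
```

Call:
apply_moves(
  fingers=[0,0,0,0,0,0,0,0,0,0],
  travel=[
    [0.32,-0.24,0.6],
    [0.32,-0.24,0.6],
    [0.32,-0.24,0.6],
    [0,0,0.2],
    [0,0,0.2],
    [0,0,0.2],
    [0,0,0.1],
    [0,0,0.1],
    [0,0,0.08],
    [0,0,0],
  ],
  rotation=[
    [0,0,0],
    [0,0,0],
    [0,0,0],
    [0,0,0],
    [0,0,0],
    [0,0,0],
    [0,0,0],
    [0,0,0],
    [0,0,0],
    [0,0,0],
  ],
)

```text
time: 4.9
tool_pos: [0.5302, -0.2032, 0.0981]
tcp_rot: [3.086, 0.58, 0.002]
wrist_force: [-1.8, 0.8, 5.2]
width: 0.001
grip_force: 2.5
```

Call:
apply_moves(
  fingers=[0,0,0],
  travel=[
    [0,0,0.04],
    [0,0,0.03],
    [0,0,0],
  ],
  rotation=[
    [0,0,0],
    [0,0,0],
    [0,0,0],
  ],
)

```text
time: 5.2
tool_pos: [0.5308, -0.2034, 0.0975]
tcp_rot: [3.085, 0.58, 0.003]
wrist_force: [-6.3, 3.6, 17.3]
width: 0.0
grip_force: 9.1
```

Call:
apply_moves(
  fingers=[0,0,0,0,0,0],
  travel=[
    [0,0,-0.2],
    [0,0,-0.6],
    [-0.32,0.24,-0.6],
    [-0.32,0.24,-0.6],
    [-0.32,0.24,-0.7],
    [0,0,0],
  ],
  rotation=[
    [0,0,0],
    [0,0,0],
    [0,0,0],
    [0,0,0],
    [0,0,0],
    [0,0,0],
  ],
)

```text
time: 5.8
tool_pos: [0.5004, -0.2571, 0.2353]
tcp_rot: [3.08, 0.576, 0.013]
wrist_force: [1.0, -1.3, 0.9]
width: 0.001
grip_force: 0.0
```

```bash
python3 b.py c; python3 -c "
import cv2,numpy as np
a=cv2.imread('pics/b_wrist.png');b=cv2.imread('pics/c_wrist.png')
t=cv2.imread('pics/c_top.png')[120:264,110:260];t=cv2.resize(t,(400,384),interpolation=cv2.INTER_CUBIC)
f=lambda i:i[60:260,110:310]
cv2.imwrite('pics/c_cmp.png',np.hstack([np.vstack([f(a),f(b)]),cv2.resize(t,(417,400))]))"
```

```text
stop_top scene 0.46 [216.  140.1] [ 0.5382 -0.1911  0.109 ]
stop_top scene 0.26 [220.8 160.3] [ 0.5744 -0.1399  0.109 ]
  reg 0.59 [207.0, 132.5, 18.1, 15.9] 200
stop_top top 0.6 [325.4 208.5] [ 0.5272 -0.2004  0.109 ]
  reg 0.69 [316.7, 199.2, 19.3, 18.2] 198
stop_top wrist 0.93 [207.5 121. ] [ 0.532  -0.2013  0.109 ]
  reg 0.63 [182.6, 93.0, 53.3, 51.9] 2283
handle scene 0.67 [340.8 200. ] [0.4886 0.1446 0.129 ]
handle scene 0.22 [327.3 260.6] [0.6218 0.2058 0.129 ]
handle top 0.74 [185.3 220. ] [0.4922 0.1575 0.129 ]
handle top 0.22 [321.2 265.7] [ 0.3832 -0.1832  0.129 ]
red_clip top 0.85 [166.8 167.1] [0.6421 0.2276 0.063 ]
lamp_green scene 0.72 [258.8 232.5] [0.6196 0.0184 0.    ]
lamp_green scene 0.28 [219.8 162.1] [ 0.5311 -0.1983  0.    ]
lamp_green top 0.63 [328.7 170.2] [ 0.6511 -0.2349  0.    ]
lamp_green top 0.58 [214.6 258.8] [0.3903 0.095  0.    ]
6.7 [ 0.4981 -0.2534  0.2288] [3.0874 0.5806 0.0001] [-0.5151  0.0464  1.858  -0.      1.2371  0.6839] [ 0.3424  0.0475 -0.0286]
[[ 0.9317  0.3633  0.0001]
 [ 0.3633 -0.9317 -0.0001]
 [ 0.      0.0001 -1.    ]]
```

View pics/c_cmp.png

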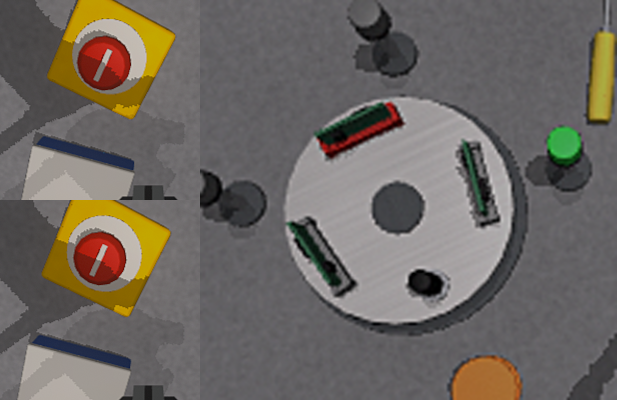

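```bash
cat > c.py <<'E'
from h import *
np.set_printoptions(precision=4,suppress=True)
for n in "bc":
    i=cv2.imread(f"pics/{n}_wrist.png")[60:260,110:310].astype(int)
    m=((i[:,:,2]>90)&(i[:,:,1]<90)&(i[:,:,0]<90)).astype(np.uint8)
    cs=max(cv2.findContours(m,0,2)[0],key=cv2.contourArea);print(n,cv2.minEnclosingCircle(cs),cv2.fitEllipse(cv2.convexHull(cs)))
c=read_camera("top");c2=read_camera("scene")
print("hub",atz(c,[180.9,194.5],.054))
cw=read_camera("wrist");s=read_state()
for z in(.109,.100):print(z,"f",cw["fx"],"campos",ray(cw,[0,0])[0],21*cw["fx"]/1000/(ray(cw,[0,0])[0][2]-z+.004))
# axis by lamps: fit
L=[]
for n,cc in(("top",c),("scene",c2)):
    for k in("lamp_green","lamp_grey1"):
        L+=[(k,atz(cc,r["location"],0)) for r in tip_of(n,k)[:3] if r["p"]>.5]
for l in L: print(l)
P=np.array([p[:2] for _,p in L]);P=P[abs(np.linalg.norm(P-[.57,.187],axis=1)-.175)<.02]
from scipy.optimize import least_squares
r=least_squares(lambda x:np.linalg.norm(P-x,axis=1)-.175,[.57,.187]);print(r.x,r.fun)
d=P-r.x;print(np.degrees(np.arctan2(d[:,1],d[:,0])))
E
python3 c.py
```

```text
b ((103.84693908691406, 62.42346954345703), 27.56410026550293) ((103.50570678710938, 62.00379943847656), (53.0941162109375, 54.2088508605957), 109.91836547851562)
c ((99.25640869140625, 57.769229888916016), 26.909557342529297) ((99.19056701660156, 57.082786560058594), (51.16120910644531, 53.563106536865234), 103.60929107666016)
hub [0.567  0.1872 0.054 ]
0.109 f 345.8358891970093 campos [ 0.5774 -0.2229  0.3712] 27.2873453729033
0.1 f 345.8358891970093 campos [ 0.5774 -0.2229  0.3712] 26.39479500057018
('lamp_green', array([0.6203, 0.0186, 0.    ]))
('lamp_grey1', array([0.5753, 0.3642, 0.    ]))
('lamp_grey1', array([0.7482, 0.1949, 0.    ]))
('lamp_green', array([0.6164, 0.0147, 0.    ]))
('lamp_green', array([0.3893, 0.1003, 0.    ]))
('lamp_grey1', array([0.7377, 0.2072, 0.    ]))
('lamp_grey1', array([0.5691, 0.3623, 0.    ]))
[0.5693 0.1864] [ 0.0004  0.0029  0.0042  0.0031 -0.0052  0.0009]
[-73.0819  88.0564   2.7178 -74.6441   7.0487  90.0408]
```

Call:
apply_moves(
  fingers=[0,0,0,0,0,0,0,0,0,0,0,0],
  travel=[
    [0,0,0],
    [0,0,0],
    [0,0,0],
    [0,0,0],
    [0,0,0],
    [0,0,0],
    [0,0,0],
    [0,0,0],
    [0,0,0],
    [0,0,0],
    [0,0,0],
    [0,0,0],
  ],
  rotation=[
    [0,0,-1],
    [0,0,-1],
    [0,0,-1],
    [0,0,-1],
    [0,0,-1],
    [0,0,-1],
    [0,0,-1],
    [0,0,-1],
    [0,0,-1],
    [0,0,-1],
    [0,0,-1],
    [0,0,-1],
  ],
)

```text
time: 8.25
tool_pos: [0.4981, -0.2534, 0.2288]
tcp_rot: [2.152, 2.289, -0.0]
wrist_force: [0.1, -0.3, -0.2]
width: 0.003
grip_force: 0.0
```

Call:
apply_moves(
  fingers=[0,0,0,0,0,0,0,0,0,0,0,0],
  travel=[
    [0,0,0],
    [0,0,0],
    [0,0,0],
    [0,0,0],
    [0,0,0],
    [0,0,0],
    [0,0,0],
    [0,0,0],
    [0,0,0],
    [0,0,0],
    [0,0,0],
    [0,0,0],
  ],
  rotation=[
    [0,0,-1],
    [0,0,-1],
    [0,0,-1],
    [0,0,-1],
    [0,0,-1],
    [0,0,-1],
    [0,0,-1],
    [0,0,-1],
    [0,0,-1],
    [0,0,-1],
    [0,0,-1],
    [0,0,-1],
  ],
)

```text
time: 9.45
tool_pos: [0.498, -0.2534, 0.2288]
tcp_rot: [0.395, 3.117, -0.0]
wrist_force: [0.7, 1.2, 0.3]
width: -0.0
grip_force: 0.0
```

Call:
apply_moves(
  fingers=[0,0,0,0,0,0,0,0],
  travel=[
    [0,0,0],
    [0,0,0],
    [0,0,0],
    [0,0,0],
    [0,0,0],
    [0,0,0],
    [0,0,0],
    [0,0,0],
  ],
  rotation=[
    [0,0,-1],
    [0,0,-1],
    [0,0,-1],
    [0,0,-1],
    [0,0,-1],
    [0,0,-1],
    [0,0,-0.6],
    [0,0,0],
  ],
)

```text
time: 10.25
tool_pos: [0.498, -0.2534, 0.2288]
tcp_rot: [0.677, -3.068, -0.0]
wrist_force: [-1.1, 0.5, 0.6]
width: -0.002
grip_force: 0.0
```

Call:
apply_moves(
  fingers=[0.5,1,1,1,1,1,1,1,1,1,1],
  travel=[
    [-0.33,0.74,0],
    [-0.33,0.74,0],
    [-0.33,0.74,0],
    [-0.33,0.74,0],
    [-0.33,0.74,0],
    [-0.33,0.74,0],
    [-0.33,0.74,0],
    [-0.33,0.74,0],
    [-0.33,0.74,0],
    [-0.33,0.74,0],
    [0,0,0],
  ],
  rotation=[
    [0,0,0],
    [0,0,0],
    [0,0,0],
    [0,0,0],
    [0,0,0],
    [0,0,0],
    [0,0,0],
    [0,0,0],
    [0,0,0],
    [0,0,0],
    [0,0,0],
  ],
)

```text
time: 11.35
tool_pos: [0.4916, 0.1559, 0.229]
tcp_rot: [-0.682, 3.066, 0.003]
wrist_force: [-0.0, -0.2, 0.7]
width: 0.997
grip_force: 0.0
```

```bash
cat > d.py <<'E'
from h import *
import sys
from scipy.spatial.transform import Rotation as Ro
np.set_printoptions(precision=4,suppress=True)
C={n:read_camera(n) for n in("scene","top","wrist")}
for n,c in C.items(): cv2.imwrite(f"pics/{sys.argv[1]}_{n}.png",c["image"][:,:,::-1])
for k,z in dict(handle=.129,red_clip=.063).items():
    for n in C:
        for r in tip_of(n,k)[:2]:
            p=atz(C[n],r["location"],z);print(k,n,round(r["p"],2),np.array(r["location"]),p,np.degrees(np.arctan2(p[1]-.187,p[0]-.568)))
s=read_state();print(s["time"],np.array(s["tool_pos"]),np.array(s["q"]),s["wrist_force"])
print(Ro.from_rotvec(s["tcp_rot"]).as_matrix())
E
python3 d.py d
```

```text
handle scene 0.89 [340.8 203.5] [0.4958 0.1497 0.129 ] -152.66715498482492
handle top 0.93 [185.3 222. ] [0.4871 0.1573 0.129 ] -159.85890593641025
handle wrist 0.87 [256.5 188.6] [0.4897 0.1498 0.129 ] -154.54685791809928
red_clip scene 0.76 [326.  286.3] [0.6433 0.2282 0.063 ] 28.71420684896654
red_clip top 0.8 [167.5 170. ] [0.6339 0.2253 0.063 ] 30.162454158943916
red_clip wrist 0.83 [263.7 321. ] [0.6435 0.2294 0.063 ] 29.30752944944404
red_clip wrist 0.35 [ 47.6 288. ] [0.7009 0.0074 0.063 ] -53.50114335965465
11.8 [0.4921 0.1507 0.2288] [ 0.2488 -0.0399  1.9446 -0.0001  1.2369 -1.7546] [0.1857 0.0799 0.2766]
[[-0.9078 -0.4193  0.    ]
 [-0.4193  0.9078 -0.0001]
 [ 0.     -0.0001 -1.    ]]
```

View pics/d_wrist.png

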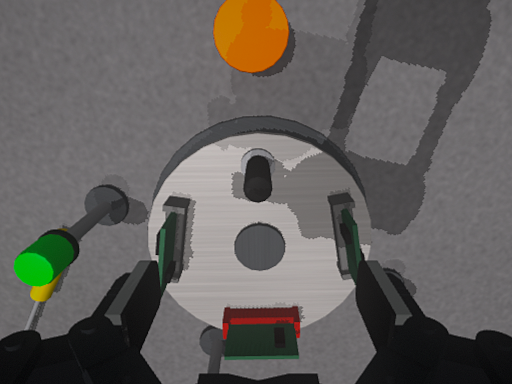

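The wrist view shows the handle top at (257,188), centred under the open fingers. The hub is at (259,247), the red clip at (262,325) and the spool clear at (252,33). I'll descend and grip.

Call:
apply_moves(
  fingers=[1,1,1,1,1,0,0,0,0,0],
  travel=[
    [0,0,0.8],
    [0,0,0.8],
    [0,0,0.8],
    [0,0,0.45],
    [0,0,0],
    [0,0,0],
    [0,0,0],
    [0,0,0],
    [0,0,0],
    [0,0,0],
  ],
  rotation=[
    [0,0,0],
    [0,0,0],
    [0,0,0],
    [0,0,0],
    [0,0,0],
    [0,0,0],
    [0,0,0],
    [0,0,0],
    [0,0,0],
    [0,0,0],
  ],
  newtons=40,
)

```text
time: 12.8
tool_pos: [0.493, 0.1521, 0.0879]
tcp_rot: [-0.677, 3.065, 0.0]
wrist_force: [-0.4, -0.8, 6.5]
width: 0.249
grip_force: 39.0
```

```bash
python3 - <<'E'
from h import *
np.set_printoptions(precision=4,suppress=True)
s=read_state();print(s["time"],np.array(s["tool_pos"]),s["wrist_force"],s["torque"],s["width"],s["grip_force"])
c=read_camera("top")
g=cv2.cvtColor(c["image"],cv2.COLOR_RGB2HSV)
# hub from stored wrist picture d: wrist pose known then; use present extrinsics shifted by descent
w=read_camera("wrist");o,d=ray(w,[259,247]);o=o+[.492-s["tool_pos"][0],.1507-s["tool_pos"][1],.2288-s["tool_pos"][2]]
print("hub",o+d*(.054-o[2])/d[2])
E
```

```text
12.8 [0.493  0.1521 0.0879] [-0.4037 -0.7821  6.5415] [-0.0035  0.1939 -0.0061] 0.2490622491530927 39.03139114379883
hub [0.5697 0.1875 0.054 ]
```

Call:
apply_moves(
  fingers=[0,0,0,0,0,0,0,0,0,0,0,0],
  travel=[
    [-0.004,0.119,0],
    [-0.004,0.119,0],
    [-0.004,0.119,0],
    [-0.004,0.119,0],
    [-0.004,0.119,0],
    [-0.004,0.119,0],
    [-0.004,0.119,0],
    [-0.004,0.119,0],
    [-0.004,0.119,0],
    [-0.004,0.119,0],
    [-0.004,0.119,0],
    [-0.004,0.119,0],
  ],
  rotation=[
    [0,0,0.667],
    [0,0,0.667],
    [0,0,0.667],
    [0,0,0.667],
    [0,0,0.667],
    [0,0,0.667],
    [0,0,0.667],
    [0,0,0.667],
    [0,0,0.667],
    [0,0,0.667],
    [0,0,0.667],
    [0,0,0.667],
  ],
  newtons=40,
)

```text
time: 14.1
tool_pos: [0.4908, 0.2205, 0.0878]
tcp_rot: [0.635, 3.077, -0.002]
wrist_force: [-3.9, -6.2, 10.8]
width: 0.246
grip_force: 39.7
```

Call:
apply_moves(
  fingers=[0,0,0,0,0,0,0,0,0,0,0,0],
  travel=[
    [-0.004,0.119,0],
    [-0.004,0.119,0],
    [-0.004,0.119,0],
    [-0.004,0.119,0],
    [-0.004,0.119,0],
    [-0.004,0.119,0],
    [-0.004,0.119,0],
    [-0.004,0.119,0],
    [-0.004,0.119,0],
    [-0.004,0.119,0],
    [-0.004,0.119,0],
    [0,0,0],
  ],
  rotation=[
    [0,0,0.667],
    [0,0,0.667],
    [0,0,0.667],
    [0,0,0.667],
    [0,0,0.667],
    [0,0,0.667],
    [0,0,0.667],
    [0,0,0.667],
    [0,0,0.667],
    [0,0,0.667],
    [0,0,0.667],
    [0,0,0],
  ],
)

```text
time: 15.3
tool_pos: [0.5369, 0.2656, 0.0878]
tcp_rot: [1.739, 2.615, -0.0]
wrist_force: [-2.1, -4.1, 8.3]
width: 0.243
grip_force: 39.7
```

```bash
python3 d.py e
```

```text
handle scene 0.61 [376.7 244.7] [0.5273 0.262  0.129 ] 118.47100139284474
handle top 0.59 [142.1 200.7] [0.54   0.2697 0.129 ] 108.69257451479245
handle wrist 0.81 [259.6 316.2] [0.5367 0.2683 0.129 ] 111.03376081340411
red_clip scene 0.59 [296.  239.8] [0.6009 0.1138 0.063 ] -65.82201982454981
red_clip top 0.72 [206.3 182.7] [0.5993 0.1165 0.063 ] -66.03544286370233
red_clip top 0.25 [180.6 136.1] [0.7315 0.1929 0.063 ] 2.0502732054725366
15.75 [0.5368 0.2656 0.0878] [ 0.4186  0.2485  1.9046 -0.0014  0.9876  0.0213] [-0.4914 -3.267   7.1674]
[[-0.3876  0.9218  0.0013]
 [ 0.9218  0.3876 -0.0007]
 [-0.0011  0.001  -1.    ]]
```

Call:
apply_moves(
  fingers=[0,0,0],
  travel=[
    [-0.001,0.06,0],
    [-0.001,0.06,0],
    [0,0,0],
  ],
  rotation=[
    [0,0,0.333],
    [0,0,0.333],
    [0,0,0],
  ],
)

```text
time: 16.05
tool_pos: [0.5423, 0.2676, 0.0878]
tcp_rot: [1.829, 2.553, -0.001]
wrist_force: [-1.6, -4.4, 7.0]
width: 0.25
grip_force: 39.7
```

Call:
apply_moves(
  fingers=[0,0],
  travel=[
    [-0.001,0.045,0],
    [0,0,0],
  ],
  rotation=[
    [0,0,0.25],
    [0,0,0],
  ],
)

```text
time: 16.25
tool_pos: [0.5435, 0.2679, 0.0878]
tcp_rot: [1.861, 2.53, -0.003]
wrist_force: [-4.9, -4.8, 10.1]
width: 0.243
grip_force: 40.0
```

Call:
apply_moves(
  fingers=[0,0],
  travel=[
    [-0.001,0.045,0],
    [0,0,0],
  ],
  rotation=[
    [0,0,0.25],
    [0,0,0],
  ],
)

```text
time: 16.45
tool_pos: [0.5457, 0.2685, 0.0878]
tcp_rot: [1.894, 2.506, -0.003]
wrist_force: [-4.0, -5.6, 8.6]
width: 0.244
grip_force: 39.9
```

```bash
python3 d.py f; python3 -c "
import cv2,numpy as np
t=cv2.imread('pics/f_top.png')[120:264,110:270];s=cv2.imread('pics/f_scene.png')[170:350,220:420]
r=lambda i:cv2.resize(i,(400,360),interpolation=cv2.INTER_CUBIC)
cv2.imwrite('pics/f_cmp.png',np.hstack([r(t),r(s)]))"
```

```text
handle scene 0.79 [375.3 252.7] [0.5442 0.2695 0.129 ] 106.11653740518429
red_clip scene 0.83 [297.7 237.5] [0.5939 0.1132 0.063 ] -70.63639191521781
red_clip top 0.78 [211.6 191.1] [0.5761 0.1012 0.063 ] -84.60540280653501
red_clip top 0.27 [324.6 265.1] [ 0.3806 -0.205   0.063 ] -115.55424198362512
16.9 [0.5457 0.2685 0.0878] [ 0.4171  0.266   1.8824 -0.0018  0.9946  0.1415] [-3.1672 -5.4043  9.7979]
[[-0.2731  0.962  -0.0007]
 [ 0.962   0.2731 -0.0019]
 [-0.0017 -0.0012 -1.    ]]
```

View pics/f_cmp.png

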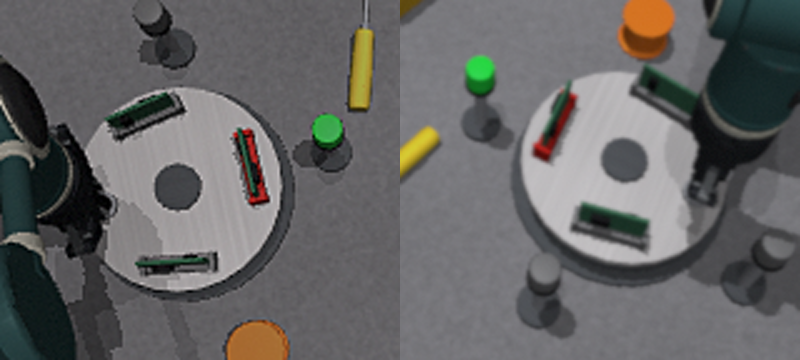

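Top view: the red clip is at about (250,165) and the lamp foot at (330,150) from the hub (178,187), so the disc is nearly aligned. It still resists by about 4.6 N, so I'll continue in small steps.

Call:
apply_moves(
  fingers=[0,0],
  travel=[
    [-0.001,0.045,0],
    [0,0,0],
  ],
  rotation=[
    [0,0,0.25],
    [0,0,0],
  ],
)

```text
time: 17.1
tool_pos: [0.5481, 0.2691, 0.0878]
tcp_rot: [1.927, 2.48, -0.003]
wrist_force: [-3.3, -5.1, 9.0]
width: 0.247
grip_force: 39.9
```

Call:
apply_moves(
  fingers=[0,0],
  travel=[
    [-0.001,0.045,0],
    [0,0,0],
  ],
  rotation=[
    [0,0,0.25],
    [0,0,0],
  ],
)

```text
time: 17.3
tool_pos: [0.5507, 0.2696, 0.0878]
tcp_rot: [1.959, 2.454, -0.002]
wrist_force: [-1.6, -6.2, 8.4]
width: 0.25
grip_force: 39.8
```

Call:
apply_moves(
  fingers=[0,0],
  travel=[
    [-0.001,0.045,0],
    [0,0,0],
  ],
  rotation=[
    [0,0,0.25],
    [0,0,0],
  ],
)

```text
time: 17.5
tool_pos: [0.5532, 0.2701, 0.0878]
tcp_rot: [1.992, 2.427, -0.001]
wrist_force: [-1.3, -5.1, 7.1]
width: 0.245
grip_force: 39.7
```

```bash
python3 d.py g; python3 - <<'E'
from h import *
for k in range(1):
  for n in("top","scene"):
    c=read_camera(n)
    m=[r for r in regions_of(n,"red_clip") if r["p"]>.3][:1]
    # colour-based red clip long axis on plane z=.063
    i=c["image"].astype(int);red=((i[:,:,0]>90)&(i[:,:,1]<60)&(i[:,:,2]<60)).astype(np.uint8)
    n_,lab,st,ce=cv2.connectedComponentsWithStats(red)
    for j in range(1,n_):
        if st[j,4]>15:
            v,u=np.where(lab==j);P=np.array([atz(c,[a,b],.066)[:2] for a,b in zip(u,v)]);mu=P.mean(0)
            if np.linalg.norm(mu-[.569,.187])<.12:
                w,V=np.linalg.eigh(np.cov(P.T));nrm=V[:,0];print(n,mu,st[j,4],np.degrees(np.arctan2(nrm[1],nrm[0])),"pos",np.degrees(np.arctan2(mu[1]-.187,mu[0]-.569)))
    g=((i[:,:,1]>150)&(i[:,:,0]<80)&(i[:,:,2]<110));v,u=np.where(g)
    if len(u):p=atz(c,[u.mean(),v.mean()],.13);print("lens",n,p,np.degrees(np.arctan2(p[1]-.187,p[0]-.569)))
E
```

```text
handle scene 0.58 [371.2 254.4] [0.5527 0.2652 0.129 ] 101.04038583238905
handle top 0.96 [140.1 196.3] [0.5513 0.2755 0.129 ] 100.71293640189985
handle wrist 0.56 [260.8 318.6] [0.5543 0.2719 0.129 ] 99.14841915315603
red_clip scene 0.66 [300.2 229.8] [0.5752 0.1056 0.063 ] -84.9432001760484
red_clip top 0.92 [209.9 190.3] [0.5783 0.106  0.063 ] -82.77684585222943
17.95 [0.5532 0.27   0.0878] [ 0.4146  0.2776  1.8673 -0.0019  0.9963  0.2186] [-1.0545 -5.8022  6.9974]
[[-0.1958  0.9807  0.0009]
 [ 0.9807  0.1958 -0.0014]
 [-0.0015  0.0006 -1.    ]]
top [0.6042189  0.10242632] 35 -80.01291744703852 pos -67.39175650843455
top [0.55268816 0.09679045] 33 -105.93609492792004 pos -100.24956500301441
lens top [0.61972698 0.020185   0.13      ] -73.08594296232373
scene [0.559197   0.10567325] 57 -77.52971243000378 pos -96.87318297038087
scene [0.60675518 0.10981684] 58 -116.54077738596295 pos -63.9338130268339
lens scene [0.61247287 0.01636659 0.13      ] -75.70663495051768
```

The clip has gone about 5° past the lamp direction. I'll sweep back in steps and use the forces to find the notch.

Call:
apply_moves(
  fingers=[0,0,0],
  travel=[
    [-0.001,-0.045,0],
    [0,0,0],
    [0,0,0],
  ],
  rotation=[
    [0,0,-0.25],
    [0,0,0],
    [0,0,0],
  ],
)

```text
time: 18.45
tool_pos: [0.5505, 0.2696, 0.0878]
tcp_rot: [1.959, 2.455, -0.002]
wrist_force: [-2.9, -4.4, 6.9]
width: 0.247
grip_force: 39.8
```

Call:
apply_moves(
  fingers=[0,0,0],
  travel=[
    [-0.001,-0.045,0],
    [0,0,0],
    [0,0,0],
  ],
  rotation=[
    [0,0,-0.25],
    [0,0,0],
    [0,0,0],
  ],
)

```text
time: 18.75
tool_pos: [0.548, 0.2691, 0.0878]
tcp_rot: [1.926, 2.481, -0.002]
wrist_force: [-3.2, -4.8, 9.4]
width: 0.247
grip_force: 39.9
```

Call:
apply_moves(
  fingers=[0,0,0],
  travel=[
    [-0.001,-0.045,0],
    [0,0,0],
    [0,0,0],
  ],
  rotation=[
    [0,0,-0.25],
    [0,0,0],
    [0,0,0],
  ],
)

```text
time: 19.05
tool_pos: [0.5456, 0.2685, 0.0878]
tcp_rot: [1.893, 2.506, -0.003]
wrist_force: [-4.7, -5.2, 9.3]
width: 0.244
grip_force: 39.9
```

Call:
apply_moves(
  fingers=[0,0,0],
  travel=[
    [-0.001,-0.045,0],
    [0,0,0],
    [0,0,0],
  ],
  rotation=[
    [0,0,-0.25],
    [0,0,0],
    [0,0,0],
  ],
)

```text
time: 19.35
tool_pos: [0.5433, 0.2678, 0.0878]
tcp_rot: [1.86, 2.531, -0.003]
wrist_force: [-4.3, -5.9, 9.4]
width: 0.245
grip_force: 40.0
```

Call:
apply_moves(
  fingers=[0,0,0],
  travel=[
    [-0.001,-0.045,0],
    [0,0,0],
    [0,0,0],
  ],
  rotation=[
    [0,0,-0.25],
    [0,0,0],
    [0,0,0],
  ],
)

```text
time: 19.65
tool_pos: [0.5422, 0.2675, 0.0878]
tcp_rot: [1.828, 2.554, 0.0]
wrist_force: [-1.2, -3.2, 6.6]
width: 0.253
grip_force: 39.7
```

Call:
apply_moves(
  fingers=[0.6,0.6,0.6,0.6],
  travel=[
    [0,0,0],
    [0,0,0],
    [0,0,0],
    [0,0,0],
  ],
  rotation=[
    [0,0,0],
    [0,0,0],
    [0,0,0],
    [0,0,0],
  ],
)

```text
time: 20.05
tool_pos: [0.5414, 0.2682, 0.086]
tcp_rot: [-1.827, -2.555, 0.001]
wrist_force: [0.2, -0.0, 0.2]
width: 0.602
grip_force: 0.0
```

Call:
apply_moves(
  fingers=[0.6,0.6,0.6,0.6,0.6],
  travel=[
    [0,0,-0.8],
    [0,0,-0.8],
    [0,0,-0.8],
    [0,0,-0.4],
    [0,0,0],
  ],
  rotation=[
    [0,0,0],
    [0,0,0],
    [0,0,0],
    [0,0,0],
    [0,0,0],
  ],
)

```text
time: 20.55
tool_pos: [0.5441, 0.2694, 0.2311]
tcp_rot: [1.825, 2.552, 0.011]
wrist_force: [0.9, 0.5, 0.3]
width: 0.601
grip_force: 0.0
```

```bash
python3 d.py i;python3 - <<'E'
from h import *
w=read_camera("wrist");np.save("w.npy",w,allow_pickle=True)
E
```

```text
handle scene 0.89 [375.4 252.6] [0.5438 0.2695 0.129 ] 106.31368092979012
handle scene 0.43 [286.9 323.4] [0.7714 0.2226 0.129 ] 9.931876166145281
handle top 0.76 [140.  200.6] [0.5402 0.2751 0.129 ] 107.50642170493508
handle top 0.29 [327.2 168.9] [ 0.6275 -0.2028  0.129 ] -81.32537939982983
handle wrist 0.92 [260.3 191.4] [0.5431 0.2703 0.129 ] 106.6367452082886
red_clip scene 0.71 [295.8 237.4] [0.5965 0.1098 0.063 ] -69.71016016528455
red_clip scene 0.64 [261.  233.3] [0.6401 0.0439 0.063 ] -63.2693867970282
red_clip top 0.68 [207.4 187.6] [0.5857 0.113  0.063 ] -76.53512317340987
red_clip top 0.17 [319.6 213.7] [ 0.5173 -0.194   0.063 ] -97.58737055802645
red_clip wrist 0.72 [254.3 320.2] [0.5923 0.1087 0.063 ] -72.75273402143807
21.0 [0.541  0.2679 0.2249] [0.4185 0.136  1.768  0.     1.2399 0.0893] [-0.6554  0.0706 -0.0656]
[[-0.3233  0.9463 -0.0021]
 [ 0.9463  0.3233 -0.0009]
 [-0.0002 -0.0023 -1.    ]]
```

View pics/i_wrist.png

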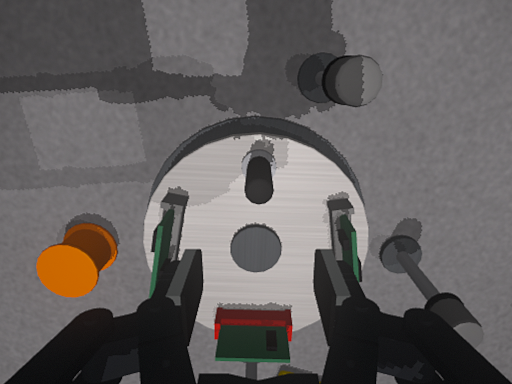

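The wrist view shows the handle at (259,190), hub (256,247) and red clip (254,320). The disc moved on its own after release to about 106.6°, opposite the green lamp, so it is in the notch. Next I'll go to the mushroom.

Call:
apply_moves(
  fingers=[0.6,0.8,0.8,0.8,0.8,0.8,0.8,0.8,0.8,0.8,0.8,0.8],
  travel=[
    [-0.8,-0.295,0],
    [-0.8,-0.295,0],
    [-0.8,-0.295,0],
    [-0.8,-0.295,0],
    [-0.8,-0.295,0],
    [-0.8,-0.295,0],
    [-0.8,-0.295,0],
    [-0.8,-0.295,0],
    [-0.8,-0.295,0],
    [-0.8,-0.295,0],
    [-0.8,-0.295,0],
    [0,0,0],
  ],
  rotation=[
    [0,0,0],
    [0,0,0],
    [0,0,0],
    [0,0,0],
    [0,0,0],
    [0,0,0],
    [0,0,0],
    [0,0,0],
    [0,0,0],
    [0,0,0],
    [0,0,0],
    [0,0,0],
  ],
)

```text
time: 22.25
tool_pos: [0.53, -0.2055, 0.2262]
tcp_rot: [1.833, 2.55, -0.003]
wrist_force: [0.3, 0.7, -0.7]
width: 0.804
grip_force: 0.0
```

```bash
python3 d.py j; python3 - <<'E'
from h import *
for n in("wrist",):
    c=read_camera(n)
    for r in tip_of(n,"stop_top")[:2]: print(r["p"],r["location"],atz(c,r["location"],.1))
E
python3 -c "
import cv2,numpy as np
t=cv2.imread('pics/j_top.png')[120:264,110:270];s=cv2.imread('pics/j_wrist.png')
cv2.imwrite('pics/j_cmp.png',np.hstack([cv2.resize(t,(400,360),interpolation=cv2.INTER_CUBIC),cv2.resize(s,(400,360))]))"
```

```text
handle scene 0.91 [375.9 248.3] [0.5352 0.2651 0.129 ] 112.78853686056736
handle scene 0.48 [284.9 321.2] [0.7708 0.2173 0.129 ] 8.48677794439904
handle top 0.96 [142.4 199.3] [0.5436 0.2691 0.129 ] 106.53280616646146
red_clip scene 0.97 [295.6 236.1] [0.5943 0.1075 0.063 ] -71.68641735652209
red_clip top 0.68 [210.9 187.3] [0.5866 0.1034 0.063 ] -77.42349001370948
22.7 [ 0.5305 -0.1995  0.2263] [-0.4038  0.0634  1.8448  0.0001  1.2334 -0.7347] [ 0.8065  0.2915 -0.5884]
[[-0.3249  0.9458  0.    ]
 [ 0.9458  0.3249  0.0001]
 [ 0.0001  0.0001 -1.    ]]
0.87 [259.0, 184.2] [ 0.5324741  -0.20140792  0.1       ]
```

View pics/j_cmp.png

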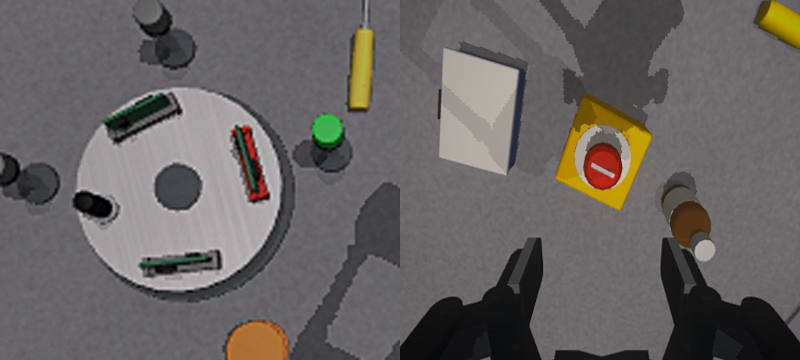

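Left: the disc is aligned with the green lamp, clip at (250,165). Right: the mushroom is at (602,165) between the fingers, with the flux bottle clear of them. I'll descend and grip the cap.

Call:
apply_moves(
  fingers=[0.8,0.8,0.8,0.8,0.8,0,0,0,0,0],
  travel=[
    [-0.04,0,0.8],
    [0,0,0.8],
    [0,0,0.8],
    [0,0,0.6],
    [0,0,0],
    [0,0,0],
    [0,0,0],
    [0,0,0],
    [0,0,0],
    [0,0,0],
  ],
  rotation=[
    [0,0,0],
    [0,0,0],
    [0,0,0],
    [0,0,0],
    [0,0,0],
    [0,0,0],
    [0,0,0],
    [0,0,0],
    [0,0,0],
    [0,0,0],
  ],
  newtons=40,
)

```text
time: 23.8
tool_pos: [0.5321, -0.2032, 0.0781]
tcp_rot: [1.826, 2.553, 0.001]
wrist_force: [-2.8, -1.2, 4.6]
width: 0.467
grip_force: 40.2
```

Call:
apply_moves(
  fingers=[0,0,0,0,0,0,0,0,0,0,0,0],
  travel=[
    [0,0,0],
    [0,0,0],
    [0,0,0],
    [0,0,0],
    [0,0,0],
    [0,0,0],
    [0,0,0],
    [0,0,0],
    [0,0,0],
    [0,0,0],
    [0,0,-0.08],
    [0,0,-0.08],
  ],
  rotation=[
    [0,0,0.85],
    [0,0,0.85],
    [0,0,0.85],
    [0,0,0.85],
    [0,0,0.85],
    [0,0,0.85],
    [0,0,0.85],
    [0,0,0.85],
    [0,0,0.85],
    [0,0,0.85],
    [0,0,0],
    [0,0,0],
  ],
)

```text
time: 25.0
tool_pos: [0.5299, -0.2029, 0.0844]
tcp_rot: [-2.749, -1.52, 0.003]
wrist_force: [-5.3, -0.8, 3.9]
width: 0.463
grip_force: 40.0
```

```bash
python3 -c "
from h import *
s=read_state();print(s['tool_pos'],s['wrist_force'],s['torque'],s['q'][5])"
```

```text
[ 0.52986044 -0.20293178  0.08443458] [-5.29965728 -0.77702959  3.90816284] [-0.34406351  0.72825172  0.03889976] 0.1526088582862941
```

Call:
apply_moves(
  fingers=[0,0.8,0.8,0.8,0.8,0.8,0.8,0.8,0.8,0.8],
  travel=[
    [0,0,-0.04],
    [0,0,0],
    [0,0,0],
    [0,0,0],
    [0,0,0],
    [0,0,-0.7],
    [0,0,-0.7],
    [0,0,-0.7],
    [0,0,-0.7],
    [0,0,0],
  ],
  rotation=[
    [0,0,0],
    [0,0,0],
    [0,0,0],
    [0,0,0],
    [0,0,0],
    [0,0,0],
    [0,0,0],
    [0,0,0],
    [0,0,0],
    [0,0,0],
  ],
)

```text
time: 26.0
tool_pos: [0.5348, -0.204, 0.233]
tcp_rot: [2.741, 1.515, 0.011]
wrist_force: [0.3, -0.1, 0.1]
width: 0.801
grip_force: 0.0
```

```bash
python3 d.py k; python3 - <<'E'
from h import *
c=read_camera("wrist");o,_=ray(c,[0,0])
i=c["image"].astype(int);m=((i[:,:,0]>90)&(i[:,:,1]<90)&(i[:,:,2]<90)).astype(np.uint8)
cs=max(cv2.findContours(m,0,2)[0],key=cv2.contourArea);print("cap r",cv2.minEnclosingCircle(cs),cv2.fitEllipse(cv2.convexHull(cs)))
p=np.array([.5302,-.2025,0])
for z in(.105,.096):
    q=p+[0,0,z];q0=proj(c,q);E=np.array(c["extrinsics"]);print(z,"centre",q0,"r",.021*c["fx"]/(E[:3,:3]@q+E[:3,3])[2])
cv2.imwrite("pics/k_cmp.png",np.hstack([cv2.imread("pics/j_wrist.png")[90:290,160:360],cv2.imread("pics/k_wrist.png")[90:290,160:360],cv2.resize(cv2.imread("pics/k_top.png")[120:264,110:360],(347,200))]))
E
```

```text
handle scene 0.67 [374.4 249.2] [0.5389 0.2639 0.129 ] 110.75275914930299
handle scene 0.19 [257.8 122.9] [ 0.4423 -0.1378  0.129 ] -111.15064668555527
handle top 0.62 [143.9 203. ] [0.5342 0.2648 0.129 ] 113.50270403180531
red_clip scene 0.95 [295.8 236.3] [0.5944 0.1081 0.063 ] -71.48573296111994
red_clip top 0.78 [211.6 185.3] [0.5922 0.1017 0.063 ] -74.14543141452454
red_clip wrist 0.52 [375.  113.2] [ 0.646  -0.2147  0.063 ] -79.01350079660452
26.45 [ 0.5303 -0.2022  0.2248] [-0.4082  0.0676  1.8432  0.      1.2333  0.1527] [ 0.8708 -0.4218  0.7387]
[[ 0.5319  0.8468 -0.0023]
 [ 0.8468 -0.5319  0.001 ]
 [-0.0004 -0.0025 -1.    ]]
cap r ((257.6151123046875, 179.89743041992188), 25.851055145263672) ((257.5644226074219, 180.4006805419922), (49.250526428222656, 51.22030258178711), 84.33671569824219)
0.105 centre [np.float64(257.64910353839116), np.float64(184.58764904486887)] r 26.36902519376665
0.096 centre [np.float64(257.6892721770001), np.float64(181.20778901217886)] r 25.579406145778037
```

View pics/k_cmp.png

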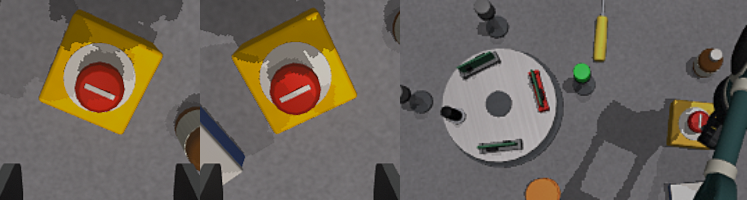

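```bash
python3 - <<'E'
from h import *
c=read_camera("wrist");s=read_state();E=np.array(c["extrinsics"])
from scipy.spatial.transform import Rotation as Ro
T=np.eye(4);T[:3,:3]=Ro.from_rotvec(s["tcp_rot"]).as_matrix();T[:3,3]=s["tool_pos"]
X=E@T  # tool->camera
def Rt(yaw):a=np.radians(yaw);return np.array([[np.cos(a),np.sin(a),0],[np.sin(a),-np.cos(a),0],[0,0,-1]])
poses=dict(b=([.498,-.2535,.2313],21.3),c=([.4981,-.2534,.2288],21.3),j=([.5305,-.1995,.2263],109),k=([.5303,-.2022,.2248],np.degrees(np.arctan2(.8468,.5319))))
for n,(p,y) in poses.items():
    i=cv2.imread(f"pics/{n}_wrist.png").astype(int)[:,:,::-1]
    m=((i[:,:,0]>90)&(i[:,:,1]<90)&(i[:,:,2]<90)).astype(np.uint8)
    cs=max(cv2.findContours(m,0,2)[0],key=cv2.contourArea);h=cv2.convexHull(cs)
    f=np.zeros(m.shape,np.uint8);cv2.drawContours(f,[h],-1,1,-1);f=cv2.erode(f,np.ones((5,5)))
    w=(f>0)&(i.min(2)>100);v,u=np.where(w);ev,V=np.linalg.eigh(np.cov(np.c_[u,v].T))
    t=np.eye(4);t[:3,:3]=Rt(y);t[:3,3]=p;En=X@np.linalg.inv(t);cc=dict(c);cc["extrinsics"]=En
    a=np.array([u.mean(),v.mean()]);P=[atz(cc,a+k*8*V[:,1],.105)[:2] for k in(-1,1)];d=P[1]-P[0]
    pr=[.021*c["fx"]/((En@[.5302,-.2025,z,1])[2]) for z in(.105,.096)]
    print(n,"area r",np.sqrt(cv2.contourArea(h)/np.pi),"pred up/down",pr,"mark yaw",np.degrees(np.arctan2(d[1],d[0]))%180,"markpos@.109/.100",atz(cc,a,.109)[:2],atz(cc,a,.1)[:2],"n",len(u))
E
```

```text
b area r 26.375485896086815 pred up/down [np.float64(27.3685810021996), np.float64(26.518849239189933)] mark yaw 174.4969901828726 markpos@.109/.100 [ 0.52990822 -0.20478056] [ 0.52830448 -0.20414829] n 170
c area r 25.721724250776987 pred up/down [np.float64(27.60991941307259), np.float64(26.745372263013948)] mark yaw 174.9191968275857 markpos@.109/.100 [ 0.53304748 -0.20068721] [ 0.53153289 -0.19991164] n 166
j area r 23.949831208240088 pred up/down [np.float64(26.18065732888846), np.float64(25.40204004499441)] mark yaw 174.8120284778403 markpos@.109/.100 [ 0.53071327 -0.19591129] [ 0.53165612 -0.19856856] n 155
k area r 24.611861234123552 pred up/down [np.float64(26.391447083404266), np.float64(25.60043088634208)] mark yaw 174.71806230151614 markpos@.109/.100 [ 0.52999021 -0.19929311] [ 0.52839124 -0.20167998] n 169
```

It's unclear from these numbers whether the cap is up. I'll triangulate its height from two wrist positions.

```bash
cat > m.py <<'E'
from h import *
import sys,json
c=read_camera("wrist");i=c["image"].astype(int);cv2.imwrite(f"pics/{sys.argv[1]}.png",c["image"][:,:,::-1])
m=((i[:,:,0]>80)&(i[:,:,1]<80)&(i[:,:,2]<80)).astype(np.uint8)
cs=max(cv2.findContours(m,0,2)[0],key=cv2.contourArea);h=cv2.convexHull(cs)
f=np.zeros(m.shape,np.uint8);cv2.drawContours(f,[h],-1,1,-1);f=cv2.erode(f,np.ones((5,5)))
v,u=np.where((f>0)&(i.min(2)>90));o,d=ray(c,[u.mean(),v.mean()])
L=(json.load(open("m.json")) if len(sys.argv)>2 else [])+[[o.tolist(),d.tolist()]];json.dump(L,open("m.json","w"))
print(len(u),u.mean(),v.mean(),cv2.boundingRect(h))
if len(L)>1: print(tri([(np.array(a),np.array(b)) for a,b in L]))
E
echo
```

Call:
apply_moves(
  fingers=[0.8,0.8,0.8,0.8,0.8],
  travel=[
    [0,0.6,0],
    [0,0.6,0],
    [0,0.6,0],
    [0,0,0],
    [0,0,0],
  ],
  rotation=[
    [0,0,0],
    [0,0,0],
    [0,0,0],
    [0,0,0],
    [0,0,0],
  ],
)

```text
time: 27.05
tool_pos: [0.6071, -0.2504, 0.2254]
tcp_rot: [-2.748, -1.519, 0.002]
wrist_force: [0.6, 0.4, -0.6]
width: 0.797
grip_force: 0.0
```

```bash
python3 m.py m1
```

```text
179 142.3072625698324 183.4245810055866 (120, 152, 52, 54)
```

Call:
apply_moves(
  fingers=[0.8,0.8,0.8,0.8,0.8,0.8],
  travel=[
    [0,-0.9,0],
    [0,-0.9,0],
    [0,-0.9,0],
    [0,-0.9,0],
    [0,0,0],
    [0,0,0],
  ],
  rotation=[
    [0,0,0],
    [0,0,0],
    [0,0,0],
    [0,0,0],
    [0,0,0],
    [0,0,0],
  ],
)

```text
time: 27.7
tool_pos: [0.4534, -0.1537, 0.2265]
tcp_rot: [2.748, 1.52, 0.001]
wrist_force: [0.4, -0.2, -0.0]
width: 0.802
grip_force: 0.0
```

```bash
python3 m.py m2 x; python3 -c "
import cv2,numpy as np
cv2.imwrite('pics/m_cmp.png',np.hstack([cv2.imread('pics/m1.png'),cv2.imread('pics/m2.png')])[::1,:][:, :][60:330])
a=cv2.imread('pics/m_cmp.png');cv2.imwrite('pics/m_cmp.png',cv2.resize(a,(800,211)))"
```

```text
179 372.5698324022346 183.31843575418995 (344, 156, 52, 49)
[ 0.53136873 -0.20080504  0.1090346 ]
```

View pics/m_cmp.png

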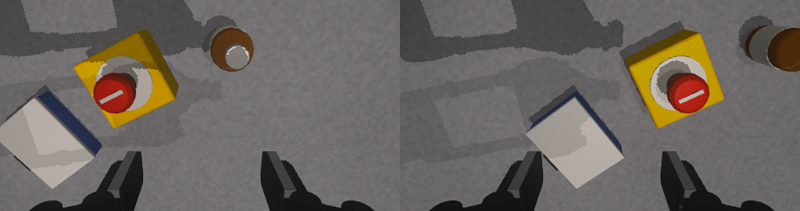

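The two views put the cap top at 0.109 m, so the mushroom is up. Nothing else has been disturbed, and the red clip faces the green lamp. I'll hand in.

```bash
python3 -c "
from workcell import *
print(finish_job())"
```

```text
the job is handed in; nothing more can be done
None
```

I handed the job in after about 28 s of the 59 s: the stop was pressed down before the carousel turned, the red clip faces the green lamp, and the mushroom is back up (cap top measured at 0.109 m). I judged the notch click from the disc settling opposite the lamp on release, and did not test it with a nudge.

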